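# Hold a freshly glued badge under the badge press

## Task

The magnet has just been glued into the red-rimmed badge: set that badge, magnet up, into the round die of the badge press's tray, let go of it, and push the tray all the way in under the press head. Then bring the red-handled lever all the way down to its stop and keep it there so the glue joint stays squeezed; the program finishes while the robot is still holding the lever fully down. Leave the blue-rimmed badge and the standing glue stick where they are.

Things in the scene. Friction and masses are not known exactly. Their poses are not given: they have to be found in the camera images.
- press: Small fixed badge press. Origin on the desk below the head's axis; x points along the tray's slide to its rear, z up; yaw 1.32 to 1.82, so its front faces the robot's right (world -y) and its +y side the robot. Dark base 112 mm wide, 12 high, x -170 to +100 mm. White head 54 mm wide, from x = -27 mm back, 66 to 100 mm above the desk; pivot cheeks rise to 135 mm. Lever on the +y side.
- press_tray (a joint): Slide of the aluminium die tray, m: 0 = all the way in (die under the head, against its stop), positive = out toward the press's -x; limit 0.13. It starts 0.11 to 0.13 out. Friction about 1.5 N; it stays where it is left.
- die (a point): Centre of the floor of the tray's round pocket, 19 mm above the desk; moves with the tray, axes as the press. Pocket 46.5 mm diameter, 6 mm deep, chamfered, in the tray's top at 25 mm above the desk. The tray block is 72 x 74 mm.
- tray_knob (a point): Centre of the head of the black round upright knob of the tray, 42 mm above the desk, 85 mm in front (press -x) of the die; moves with the tray. Knob head 18 mm diameter, 34 to 50 mm above the desk, on a 12 mm stem.
- press_lever (a joint): Lever hinge, rad: 0 = raised at rest (arm 0.75 rad above level), positive = down, 0.75 = on its stop, arm level. A spring lifts it: the grip needs about 5 N to start, about 12 N at the stop with a badge under the head; let go, it springs back up. The last part of the travel squeezes the badge through a stiff spring, about 20 N at the stop.
- lever_grip (a point): Centre of the red grip bar across the lever's end: 18 mm diameter, 56 mm long, along the press's x axis. 170 mm from lever_pivot; moves with the lever in the press's y-z plane from 234 mm above the desk (at rest) to 118 mm (at the stop), going outward to the press's +y, toward the robot.
- lever_pivot (a point): Axis of the lever, straight above the press's origin, 118 mm above the desk; the lever turns about the press's x axis here. The lever at angle q has its grip at y = 0.170 cos(0.75 - q), z = 0.118 + 0.170 sin(0.75 - q) in the press frame.
- foot (a point): Centre of the underside of the brass ring foot (40 mm outside, 28 mm inside diameter) that the lever drives down: 42 mm above the desk at rest, lowered with the lever by about 25 mm per rad. It presses on the badge's rim round the magnet.
- badge_red: Red-rimmed round badge lying loose, face down: 44 mm diameter, 8 mm high, lower edge rounded; on its grey back at the centre a round steel-coloured magnet 18 mm in diameter, 8 mm high (16 mm in all), to grip it by. About 40 g. Origin: centre of the underside, z up through the magnet; it starts on the desk mat, 3 mm above the desk top.
- badge_blue: The same badge with a blue rim, already set; to be left alone. Origin at the centre of the underside.
- glue_stick: Upright yellow glue stick with a red cap, 26 mm diameter, 97 mm high, standing loose to the left of the press; origin at the centre of its foot.
There are look-alikes about, which are no part of the job. Several things have the shape of the badge_red; the one meant has the colours described above.

How it is judged (in metres and radians):
On the way, in this order (a step that is already met when the one before it is completed fails the run):
1. the red-rimmed badge lies flat in the die, let go (horizontal distance between badge_red and die below 0.004 m and z of badge_red in the frame of die below 0.002 m and angle between badge_red's own z axis and vertical below 0.08 rad and contact force between the fingers and badge_red below 0.1 N), for 0.2 s.
2. the tray is all the way in with the badge still in the die and the lever still up (horizontal distance between badge_red and die below 0.004 m and z of badge_red in the frame of die below 0.002 m and angle between badge_red's own z axis and vertical below 0.08 rad and value of joint press_tray below 0.004 m and value of joint press_lever below 0.2 rad), for 0.2 s.
3. the robot holds the lever down on its stop, squeezing the badge (horizontal distance between badge_red and die below 0.004 m and z of badge_red in the frame of die below 0.002 m and angle between badge_red's own z axis and vertical below 0.08 rad and value of joint press_tray below 0.004 m and value of joint press_lever above 0.7 rad and contact force between press_foot and badge_red above 8 N and contact force between any of the fingers, the arm and press_lever above 3 N), for 0.5 s.
At the end, for the whole second after the job is handed in: Red badge flat in the die (centre within 4 mm, on the floor within 2 mm), tray in within 4 mm, lever past 0.70 of 0.75 rad with the robot pushing it by over 3 N, ring foot squeezing the badge by over 8 N; blue badge and glue stick within 20 mm of their starts (all of step 3 and distance of each of badge_blue, glue_stick from where it was at the start of the episode below 0.02 m); the arm keeps its last pose, push and grip.
It fails at once if the blue-rimmed badge is moved by more than 20 mm (distance of badge_blue from where it was at the start of the episode above 0.02 m).
It fails at once if the glue stick is moved by more than 20 mm or knocked over (distance of glue_stick from where it was at the start of the episode above 0.02 m or angle between glue_stick's own z axis and vertical above 0.5 rad).
It also fails if it takes over 54 s, if anything falls off the work surface, if the arm or the gripper's body presses on something with over 40 N, if the wrist force passes 120 N, or if a joint passes its speed limit or range.

## Robot

A 7-joint arm with a two-finger parallel gripper is mounted at the origin on a cart in front of the work surface, level with it; the furniture and walls round the work are solid. World frame = base frame: x ahead of the robot, y to its left, z up, the work surface at z = 0. Lengths are in mm, angles in rad, forces in N, time in s.
With the tool pointing down it reaches from about 400 to 900 mm from the base axis. Payload 5.6 kg.
Tool frame: the origin (TCP) lies midway between the tips of the shut fingers; the grasp point (between the pads) lies 19 mm behind it; z points along the fingers, y is the line along which they close (so a half turn about z gives the same grasp; the last joint's range is limited). The gripper opens to 92 mm and grips with 3 to 60 N. Pads are 20 mm wide; open, the fingers measure 128 mm over their backs; the gripper's body (75 mm by 189 mm) begins 69 mm behind the grasp point.
Start: joints at [1.207, 0.468, -0.012, 1.603, 0.006, 1.071, -0.056], TCP at [204.919, -616.862, 180.192] pointing down, gripper open.
Joint ranges: [-2.53, 2.53], [-0.31, 2.02], [-1.57, 1.55], [0.28, 2.44], [-1.29, 4.43], [0.15, 1.84], [-2.92, 2.92]. Speed limits (rad/s): [2.57, 2.57, 3.14, 3.14, 3.14, 3.14, 3.14].

## Interface

Orientations are given as a rotation vector (axis times angle).
In Python, from cell import robot, grip, kin, viewer gives the robot as it stands. Calls block until the motion is done:
- robot.movep(position, orientation): joint-space move of the TCP to a pose.
- robot.servo_line(position, feed=150, rotation=None): straight line of the TCP; rotation=None keeps the orientation; feed is the mean speed in mm/s.
- robot.goto_joints(angles): joint-space move.
- grip(opening, newtons=None): opening from 0.0 (shut) to 1.0 (fully open); newtons is the grip in N (None keeps the last); returns when the fingers have stopped.
- robot.hold(seconds).
- kin.ik(position, orientation): joint angles nearest the present ones, or None.
- robot.observe(): the state.
- viewer.read_camera(name): name is "scene" or "top"; returns the picture (384x512x3 uint8, red, green, blue); there is no depth.
- viewer.camera_info(name): a dict with "camera_matrix" (3x3 intrinsics, pixels), "k1" (the pictures are not rectified: a ray, as slopes to the right and down, at radius r is drawn at 1 + k1 r^2 times it, then the intrinsics apply), "R" (3x3) and "t" (3): a world point X has camera coordinates R X + t. Camera axes: x right, y down, z forward; pixel columns grow to the right and rows downward; lengths in mm; the calibration is good to about 2 mm. A picture is of the moment at which its call begins. camera_info takes no time and is no camera call.
A pose or a line that the arm cannot do raises robot.IKError and nothing moves.
- robot.job_done(): hands the job in; it is judged then, once.
Trained networks look in the newest picture that a camera, given by its name, has taken for a name from the list of things; names that differ only in an ending like _2 or _b are one class to them, and where a whole thing is asked for, a point or a joint stands for the part that bears it (a point fixed in the world has none). Each returns a list of dicts, best first, with "confidence" (0 to 1); they miss things now and then, are a little off and sometimes report something else, mostly with a low value. They report only what shows in the picture. A call takes as long as a camera call. They do not tell look-alikes from the thing itself.
- viewer.silhouettes(name, camera): "mask" (384x512 bool, what is visible of it).
- viewer.pinpoint(name, camera): "at" ([x, y, z] in mm, in the coordinates of the camera as it stood for that picture, good to about 4 mm: a listed point, or the origin of a listed thing).
The state is a dict: "t": time; "joints": joint angles; "joint_velocities": joint speeds; "joint_torque": joint torques, N m; "tcp_pos": TCP position; "tcp_rot": TCP orientation; "contact_force": force on the tool from outside, world axes, zero at the start; "wrist_torque": the same for the moment, N m; "grip_width": opening from 0.0 (shut) to 1.0 (fully open); "grip_force": force on a finger pad.
Only numpy, scipy, OpenCV 4.12 (cv2) and the standard library are available. Lean on these libraries where they do the work, as an engineer would, in place of code of your own. Each camera call takes 0.05 s, during which the arm holds its last target. There are 200 camera calls.

## Working session

There is one attempt and no reset: what is moved stays moved. The work goes in short steps, each a Python script; the robot and the scene stay as the last script left them, time stands still between calls to the robot, and variables do not carry over. Pictures are saved under pics/ and viewed, at most 11 in all, crops included, and the job is handed in when it is done.

```bash
mkdir -p pics; ls
cat > h.py <<'E'
import numpy as np, cv2
from cell import robot, grip, kin, viewer
def shot(n,f=None):
    im=viewer.read_camera(n)
    if f: cv2.imwrite(f,im[:,:,::-1])
    return im
def toworld(n,c):
    i=viewer.camera_info(n); return np.array(i["R"]).T@(np.array(c)-np.array(i["t"]))
def ray(n,px,z):
    i=viewer.camera_info(n);K=np.array(i["camera_matrix"]);R=np.array(i["R"]);t=np.array(i["t"])
    d=np.linalg.inv(K)@[px[0],px[1],1.];rd=np.hypot(d[0],d[1]);r=rd
    for _ in range(30): r=rd/(1+i["k1"]*r*r)
    s=r/rd if rd>0 else 1
    d=R.T@[d[0]*s,d[1]*s,1];c=-R.T@t
    return c+d*(z-c[2])/d[2]
def proj(n,X):
    i=viewer.camera_info(n);K=np.array(i["camera_matrix"]);c=np.array(i["R"])@np.array(X,float)+np.array(i["t"])
    a=c[:2]/c[2];a=a*(1+i["k1"]*(a@a));return (K@[a[0],a[1],1])[:2]
E
python3 - <<'E'
from h import *
s=shot("scene","pics/s0.png");t=shot("top","pics/t0.png")
cv2.imwrite("pics/both0.png",cv2.resize(np.vstack([s,t])[:,:,::-1],(400,600)) )
for n in ["badge_red","press","die","tray_knob","lever_grip","glue_stick"]:
  for c in ["scene","top"]:
    for d in viewer.pinpoint(n,c):
      w=toworld(c,d["at"]); print(n,c,round(d["confidence"],2),w.round(1),proj(c,w).round())
o=robot.observe();print(o["t"],o["tcp_rot"],o["grip_width"])
for c in ["scene","top"]:
  i=viewer.camera_info(c);print(c,-np.array(i["R"]).T@i["t"],i["camera_matrix"][0],i["k1"])
E
```

```text
pics
badge_red scene 0.72 [448.7 430.9  -1.6] [156. 207.]
badge_red scene 0.65 [ 482.9 -269.3    2.1] [313. 240.]
badge_red scene 0.51 [ 492.3 -456.2    2.4] [358. 250.]
badge_red scene 0.5 [ 413.9 -317.1    3.1] [321. 256.]
badge_red scene 0.42 [ 515.  -355.1   -0.8] [335. 240.]
badge_red top 0.7 [ 414.3 -322.3    3. ] [350. 224.]
badge_red top 0.69 [ 435.6 -209.5   -0.7] [317. 218.]
badge_red top 0.64 [ 486.  -273.2    6.5] [335. 203.]
badge_red top 0.57 [ 508.5 -356.2    1.2] [359. 197.]
badge_red top 0.47 [ 4.964e+02 -4.524e+02  1.000e-01] [387. 200.]
press top 0.89 [571.1 208.7   2.2] [195. 181.]
press top 0.53 [449.2 423.4   0.9] [133. 217.]
die top 0.86 [592.4  86.9  18.4] [230. 174.]
tray_knob top 0.89 [612.6   1.8  41.9] [255. 167.]
lever_grip scene 0.52 [444.4 187.5 233.2] [203. 180.]
lever_grip top 0.51 [446.6 188.4 230.6] [193. 216.]
glue_stick scene 0.42 [ 4.481e+02  4.299e+02 -2.000e-01] [156. 207.]
glue_stick top 0.5 [594.1  88.3  20.4] [229. 173.]
glue_stick top 0.49 [446.1 425.   -1.2] [133. 218.]
0.7 [ 3.10115589e+00  5.01657582e-01 -6.11128634e-05] 0.9972989846797614
scene [-855.23880176 -443.90106662 1534.27115553] [493.51827566   0.         255.93318095] -0.21822531201295234
top [ 4.15926576e+02 -8.16840922e-01  1.70136921e+03] [494.64152658   0.         251.96643491] -0.06008419552431822
```

View pics/s0.png

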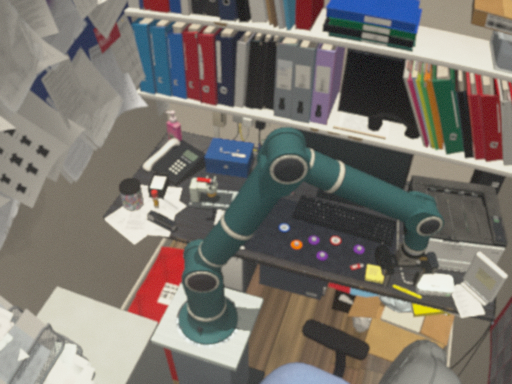

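View pics/t0.png

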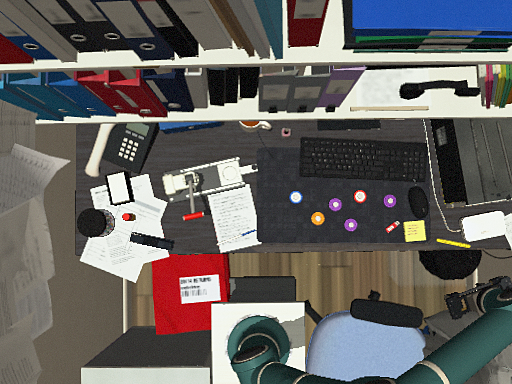

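The top view shows these badges: blue (296,197), orange (318,218), purple (335,204), (350,225) and (390,201), and red-rimmed (360,196). The likely confusions are orange (318,218) and the purples, so I choose (360,196). The press is at about (195,180), its lever grip at (193,216), and the die at (230,174). The glue stick's cap is at about (127,217). I'll check with a close crop.

```bash
python3 - <<'E'
import cv2,numpy as np
t=cv2.imread("pics/t0.png")
a=cv2.resize(t[180:235,280:400],(720,330),interpolation=cv2.INTER_CUBIC)
b=cv2.resize(t[145:230,155:265],(349,270),interpolation=cv2.INTER_CUBIC)
s=cv2.imread("pics/s0.png")
c=cv2.resize(s[225:265,270:370],(371,150),interpolation=cv2.INTER_CUBIC)
o=np.zeros((600,720,3),np.uint8);o[:330]=a;o[330:,:349]=b;o[330:480,349:]=c
cv2.imwrite("pics/c0.png",o)
E
python3 - <<'E'
from h import *
t=cv2.imread("pics/t0.png").astype(int);s=cv2.imread("pics/s0.png").astype(int)
for n,im,(u,v) in [("top",t,(360,196)),("scene",s,(335,240))]:
  p=im[v-10:v+11,u-10:u+11];g=p.max(2)>110   # bright = rim+back+magnet
  k,l,st,ce=cv2.connectedComponentsWithStats(g.astype(np.uint8));j=l[10,10] or 1
  c=ce[j]+[u-10,v-10]
  print(n,st[j],c,ray(n,c,11),ray(n,c,15))
# white paper/badge rim via hue
viewer.read_camera("top");viewer.read_camera("scene")
for n in ["badge_red","die","tray_knob","lever_grip","lever_pivot","foot","press"]:
  for c in ["top","scene"]:
    for d in viewer.pinpoint(n,c): print(n,c,round(d["confidence"],2),toworld(c,d["at"]).round(1))
for d in viewer.silhouettes("badge_red","top"):
  m=d["mask"];y,x=np.nonzero(m);c=[x.mean(),y.mean()];print("sil",round(d["confidence"],2),np.round(c,1),m.sum(),ray("top",c,8).round(1))
E
```

```text
top [  4   4  13  13 136] [359.67647059 196.03676471] [ 509.91151286 -356.83357233   11.        ] [ 509.68911189 -355.99111323   15.        ]
scene [ 5  5 12 10 92] [335.18478261 239.83695652] [ 507.09474016 -355.46586933   11.        ] [ 503.5173507  -355.69809377   15.        ]
badge_red top 0.7 [ 437.1 -210.5   -0.6]
badge_red top 0.53 [ 485.6 -270.5    2.7]
badge_red top 0.44 [ 510.7 -354.6    2.5]
badge_red top 0.41 [ 411.1 -322.1    5.3]
badge_red top 0.41 [ 493.4 -454.8   -1.9]
badge_red scene 0.6 [ 5.134e+02 -3.563e+02 -1.000e-01]
badge_red scene 0.55 [ 491.1 -455.4    4.3]
badge_red scene 0.53 [ 435.7 -211.3    2.4]
badge_red scene 0.49 [ 485.7 -269.5    2.2]
badge_red scene 0.47 [ 413.7 -315.8    3.7]
die top 0.61 [596.5  85.3  20.1]
tray_knob top 0.8 [614.5   0.9  42.4]
lever_grip top 0.53 [440.7 187.1 230.4]
lever_grip scene 0.64 [444.3 185.8 233. ]
lever_pivot top 0.82 [571.1 213.9 124.4]
lever_pivot scene 0.82 [570.7 215.5 119. ]
foot scene 0.54 [568.9 213.2  36.7]
press top 0.95 [570.  210.    1.3]
press top 0.19 [ 510.3 -355.6    2.4]
press scene 0.9 [569.3 211.7  -4. ]
sil 0.7 [359.2 195.7] 122 [ 511.2 -355.9    8. ]
sil 0.68 [350.2 224.2] 126 [ 414.1 -322.5    8. ]
sil 0.6 [334.6 204.5] 120 [ 482.4 -270.4    8. ]
sil 0.41 [317.  217.6] 140 [ 438.3 -209.3    8. ]
```

View pics/c0.png

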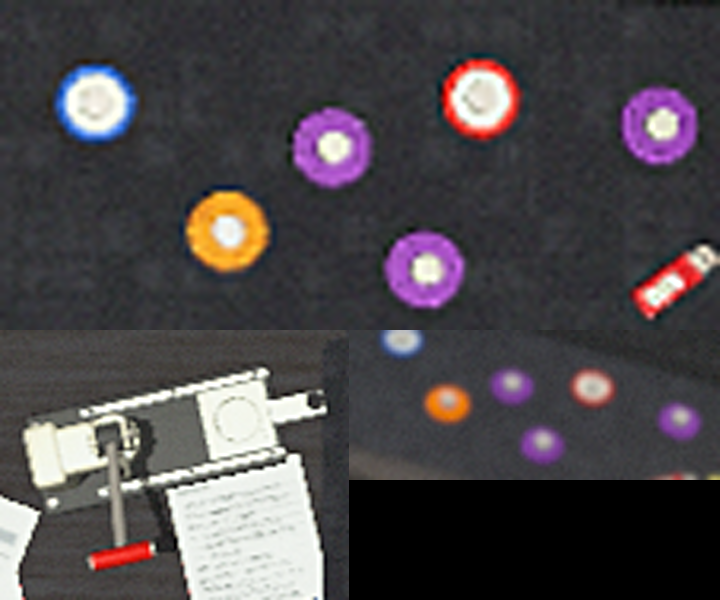

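The crop confirms the red-rimmed badge with the grey back at top px (360,196). The orange and purple look-alikes are clearly different, and the blue badge is at (296,197). Next I'll fit the press pose and pick up the badge, centring it with two squeezes at right angles.

```bash
cat >> h.py <<'E'
from scipy.spatial.transform import Rotation
from scipy.optimize import least_squares
def rv(a):  # tool down, closing axis at world angle a
    y=np.array([np.cos(a),np.sin(a),0]);z=np.array([0,0,-1.])
    return Rotation.from_matrix(np.c_[np.cross(y,z),y,z]).as_rotvec()
def pts(p):
    x,y,w,s=p;c,n=np.cos(w),np.sin(w)
    f=lambda a,b,z:np.array([x+c*a-n*b,y+n*a+c*b,z])
    return dict(press=f(0,0,0),lever_pivot=f(0,0,118),foot=f(0,0,42),die=f(-s,0,19),tray_knob=f(-s-85,0,42),lever_grip=f(0,170*np.cos(.75),234))
E
python3 - <<'E'
from h import *
import json
obs=[];B=[]
P0=[570,211,1.77,128]
for k in range(4):
  for c,ns in [("top",["die","tray_knob","press","lever_pivot","lever_grip","badge_red"]),("scene",["lever_pivot","lever_grip","foot","press","badge_red"])]:
    viewer.read_camera(c)
    for n in ns:
      for d in viewer.pinpoint(n,c):
        w=toworld(c,d["at"])
        if n=="badge_red":
          if np.hypot(*(w-[510,-356,3])[:2])<20:B.append(w)
        elif np.linalg.norm(w-pts(P0)[n])<25: obs.append((n,c,w))
f=lambda p:np.concatenate([(pts(p)[n]-w)[:2] for n,c,w in obs])
r=least_squares(f,P0,loss="soft_l1",x_scale=[1,1,.01,1]);p=r.x
print(p,len(obs),np.abs(r.fun).mean())
for n in pts(p):
  for c in("top","scene"):
    q=[w for m,cc,w in obs if m==n and cc==c]
    if q: print(n,c,pts(p)[n].round(1),np.mean(q,0).round(1),np.std(q,0).round(1))
b=np.mean(B,0);print("badge",b,np.std(B,0),len(B))
json.dump([list(p),list(b)],open("est.json","w"))
for a in np.arange(-np.pi,np.pi,np.pi/4):
  q=kin.ik([510,-356,13],rv(a));q2=kin.ik([594,86,28],rv(a));q3=kin.ik([444,187,250],rv(a));print(round(a,2),[None if v is None else np.round(v,2) for v in (q,q2,q3)])
print(robot.observe()["t"])
E
```

```text
[568.55143075 212.74280444   1.78052433 129.45575135] 35 2.0000454573025737
press top [568.6 212.7   0. ] [ 5.688e+02  2.088e+02 -2.000e-01] [1.  0.9 1.1]
press scene [568.6 212.7   0. ] [569.7 209.6  -2.3] [1.  0.6 0.9]
lever_pivot top [568.6 212.7 118. ] [567.1 214.1 121.5] [1.8 1.8 1.8]
lever_pivot scene [568.6 212.7 118. ] [571.5 214.1 116.6] [1.2 1.8 1. ]
foot scene [568.6 212.7  42. ] [567.9 216.3  38.5] [1.  0.5 1.7]
die top [595.5  86.1  19. ] [592.4  87.5  17.6] [0.9 1.  0.2]
tray_knob top [613.2   3.   42. ] [614.5   2.   41.9] [0.5 1.3 0.6]
lever_grip top [446.9 186.8 234. ] [444.8 187.2 230.4] [1.9 0.9 0.6]
lever_grip scene [446.9 186.8 234. ] [444.7 187.2 234.1] [2.4 1.1 0.9]
badge [ 511.99434427 -354.61751628    2.98578655] [1.38941571 0.68754141 1.85886136] 7
-3.14 [array([ 0.36,  0.63,  0.27,  1.8 , -0.24,  0.74, -2.39]), array([ 0.63,  1.11, -1.34,  1.78,  1.15,  1.27,  2.11]), array([ 0.6 ,  0.38, -1.29,  1.87,  0.39,  1.19,  2.32])]
-2.36 [array([ 0.48,  0.63,  0.11,  1.79, -0.09,  0.73, -1.72]), array([-0.06,  0.59, -0.19,  1.82,  0.15,  0.75, -2.68]), array([-1.2
[... 432 characters left out ...]
5, -0.31,  1.77,  0.27,  0.76,  0.34]), array([ 0.24,  0.67, -0.59,  1.8 ,  0.49,  0.82, -0.59]), array([ 0.59,  0.37, -1.27,  1.87,  0.38,  1.19, -0.81])]
0.79 [array([ 0.9 ,  0.69, -0.47,  1.76,  0.41,  0.8 ,  1.02]), array([ 0.33,  0.71, -0.72,  1.8 ,  0.6 ,  0.87,  0.1 ]), array([ 0.67,  0.57, -1.52,  1.86,  0.6 ,  1.3 , -0.23])]
1.57 [array([ 0.99,  0.72, -0.6 ,  1.75,  0.53,  0.84,  1.71]), array([ 0.39,  0.75, -0.82,  1.79,  0.69,  0.91,  0.83]), array([ 0.33,  0.22, -0.89,  1.88,  0.19,  1.14,  0.94])]
2.36 [array([ 1.36,  1.17, -1.34,  1.73,  1.2 ,  1.3 ,  2.09]), array([ 0.63,  1.11, -1.34,  1.78,  1.15,  1.27,  1.33]), array([ 0.6 ,  0.38, -1.29,  1.87,  0.39,  1.19,  1.53])]
4.15
```

Run:
```python
from h import *
import json
from scipy.ndimage import map_coordinates
from scipy.optimize import minimize
p,b=json.load(open("est.json"))
im=np.mean([viewer.read_camera("top").astype(float) for _ in range(3)],0)
g=im.mean(2);th=np.linspace(0,2*np.pi,72,endpoint=False)
def smp(I,c,r,z): 
    q=np.array([proj("top",[c[0]+r*np.cos(t),c[1]+r*np.sin(t),z]) for t in th]);return map_coordinates(I,[q[:,1],q[:,0]],order=1)
def fit(I,c0,r,z,sg):
    # contrast outside - inside, robust
    best=None
    for dx in np.arange(-6,6.1,1):
        for dy in np.arange(-6,6.1,1):
            c=(c0[0]+dx,c0[1]+dy);v=(sg*(smp(I,c,r+3,z)-smp(I,c,r-3,z))).mean()
            if best is None or v>best[0]: best=(v,c)
    r_=minimize(lambda c:-(sg*(smp(I,c,r+3,z)-smp(I,c,r-3,z))).mean(),best[1],method="Nelder-Mead");return r_.x.round(1),round(-r_.fun,1)
print("badge z8 dark outside",fit(im[:,:,0],(511,-356),22,8,-1))
for z in (25,):
  for sg in (1,-1): print("die",sg,fit(g,(594,86.5),23.25,z,sg))
print("die rim line",[fit(g,(594,86.5),r,25,s) for r,s in((26,1),(21,-1),(21,1))])
print("knob",[fit(g,(614,1.5),9,50,s) for s in(1,-1)])
# red grip
m=(im[:,:,0]>130)&(im[:,:,1]<70);m[:,:175]=0;m[:,215:]=0;m[:200]=0;m[230:]=0
y,x=np.nonzero(m);print("grip",len(x),x.mean(),y.mean(),ray("top",(x.mean(),y.mean()),238).round(1))
d=np.linalg.svd(np.c_[x-x.mean(),y-y.mean()])[2][0]
a=ray("top",(x.mean()-8*d[0],y.mean()-8*d[1]),234);e=ray("top",(x.mean()+8*d[0],y.mean()+8*d[1]),234);print("bar angle",np.arctan2(*(a-e)[[1,0]]))
u,v=proj("top",(594,86,25));u,v=int(u),int(v)
cv2.imwrite("pics/c1.png",cv2.resize(im[v-20:v+21,u-20:u+41,::-1],(610,410),interpolation=cv2.INTER_CUBIC));print(u-20,v-20)
```

```text
Traceback (most recent call last):
  File "h.py", line 17, in proj
    i=viewer.camera_info(n);K=np.array(i["camera_matrix"]);c=np.array(i["R"])@np.array(X,float)+np.array(i["t"])
ValueError: time passes only in moves, steps and waits
```

```bash
sed -i 's/viewer.camera_info(n)/info(n)/g' h.py
cat >> h.py <<'E'
import functools
@functools.lru_cache(None)
def info(n): return viewer.camera_info(n)
E
cat > fit.py <<'E'
from h import *
from scipy.ndimage import map_coordinates
from scipy.optimize import minimize
th=np.linspace(0,2*np.pi,72,endpoint=False)
def smp(I,c,r,z): 
    q=np.array([proj("top",[c[0]+r*np.cos(t),c[1]+r*np.sin(t),z]) for t in th]);return map_coordinates(I,[q[:,1],q[:,0]],order=1)
def fit(I,c0,r,z,sg):
    f=lambda c:-(sg*(smp(I,c,r+3,z)-smp(I,c,r-3,z))).mean()
    c=min(((c0[0]+dx,c0[1]+dy) for dx in range(-6,7,2) for dy in range(-6,7,2)),key=f)
    r_=minimize(f,c,method="Nelder-Mead");return r_.x.round(1),round(-r_.fun,1)
E
python3 - <<'E'
from fit import *
im=np.mean([viewer.read_camera("top").astype(float) for _ in range(3)],0);np.save("im.npy",im)
g=im.mean(2)
print("badge",fit(im[:,:,0],(511,-356),22,8,-1))
print("die",[(r,s,fit(g,(594,86.5),r,25,s)) for r in (21,23.25,26) for s in (1,-1)])
print("knob",[fit(g,(614,1.5),9,50,s) for s in(1,-1)])
m=(im[:,:,0]>130)&(im[:,:,1]<70);m[:,:175]=0;m[:,215:]=0;m[:200]=0;m[230:]=0
y,x=np.nonzero(m);print("grip",len(x),x.mean(),y.mean(),ray("top",(x.mean(),y.mean()),238).round(1))
d=np.linalg.svd(np.c_[x-x.mean(),y-y.mean()])[2][0]
a,e=[ray("top",(x.mean()+k*d[0],y.mean()+k*d[1]),234) for k in(-8,8)];print("bar angle",np.arctan2(*(a-e)[[1,0]]))
u,v=map(int,proj("top",(594,86,25)))
cv2.imwrite("pics/c1.png",cv2.resize(im[v-20:v+21,u-20:u+41,::-1],(610,410),interpolation=cv2.INTER_CUBIC));print(u-20,v-20)
E
```

```text
badge (array([ 510.3, -357.3]), np.float64(194.3))
die [(21, 1, (array([599.3,  95. ]), np.float64(9.5))), (21, -1, (array([624.4,  90.7]), np.float64(36.5))), (23.25, 1, (array([596.6,  92.8]), np.float64(10.3))), (23.25, -1, (array([623.9,  79.2]), np.float64(47.9))), (26, 1, (array([595.3,  88.1]), np.float64(24.0))), (26, -1, (array([620.4,  81.2]), np.float64(44.8)))]
knob [(array([610.2,   5. ]), np.float64(119.3)), (array([6.025e+02, 6.000e-01]), np.float64(59.2))]
grip 90 193.1888888888889 215.46666666666667 [446.9 185.4 238. ]
bar angle -1.380203083277709
209 153[ WARN:0@3.168] global loadsave.cpp:1063 imwrite_ Unsupported depth image for selected encoder is fallbacked to CV_8U.
```

View pics/c1.png

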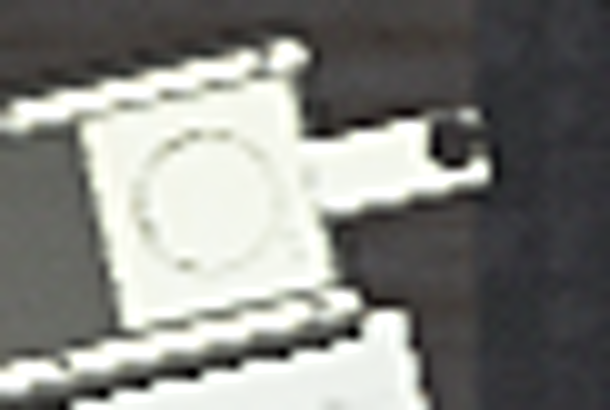

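The crop shows the pocket circle centred at crop (206,200), which is top px (229.1,172.5), and the knob at top px (254.3,166.5). Now I'll refine numerically and pick the badge.

Run:
```python
from fit import *
import json
im=np.load("im.npy");g=im.mean(2)
print(ray("top",(229.1,172.5),25),ray("top",(254.3,166.5),50))
f=lambda c,r:(2*smp(g,c,r,25)-smp(g,c,r+4,25)-smp(g,c,r-4,25)).clip(-150,20).mean()
for r in (22.5,23.5,24.5):
  q=minimize(f,ray("top",(229.1,172.5),25)[:2],args=(r,),method="Nelder-Mead");print(r,q.x,q.fun)
a=1.765-np.pi/2
bx=np.array([510.5,-356.8])
grip(0.55)
robot.movep([*bx,70],rv(a+np.pi/2-np.pi))   # first squeeze across
print(np.round(robot.observe()["joints"],2))
robot.servo_line([*bx,13],feed=120)
grip(0,5);o=robot.observe();print(o["grip_width"]*92,o["contact_force"],o["tcp_pos"])
grip(0.55)
robot.servo_line([*bx,30],feed=100)
robot.movep([*bx,30],rv(a))
robot.servo_line([*bx,13],feed=100)
grip(0,15);o=robot.observe();print(o["grip_width"]*92,o["contact_force"],o["tcp_pos"],o["t"])
robot.servo_line([*bx,90],feed=120)
o=robot.observe();print(o["grip_width"]*92,o["grip_force"],o["contact_force"],np.round(o["joints"],2),o["t"])
shot("scene","pics/s1.png");
s=cv2.imread("pics/s1.png");u,v=map(int,proj("scene",(*bx,90)));
cv2.imwrite("pics/s1c.png",cv2.resize(s[v-30:v+30,u-40:u+40],(480,360),interpolation=cv2.INTER_CUBIC))
```

```text
[595.96548853  88.87008618  25.        ] [612.21789108   2.69159951  50.        ]
22.5 [595.58797148  88.46823216] -37.43325442467883
23.5 [595.13886711  88.00439146] -40.797180906912814
24.5 [594.4435615   87.33715976] -33.30896023080514
[ 0.62  0.55 -0.09  1.75  0.06  0.84 -0.87]
0.631226470258258 [ 0.07124722 -0.42995532  0.29648045] [ 510.4847192  -356.7626944    12.96059822]
0.4739647154129076 [-0.31446908  0.5833369  -0.05509404] [ 510.48618569 -356.80347321   12.99429745] 11.7
0.4579005766053848 0.0 [ 0.31529202 -0.39550399 -0.3040899 ] [ 0.93  0.59 -0.51  1.72  0.34  0.93  0.48] 12.4917
```

View pics/s1c.png

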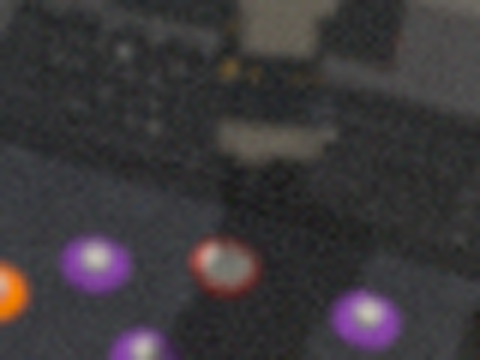

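Run:
```python
from h import *
s=cv2.imread("pics/s1.png");u,v=map(int,proj("scene",(510.5,-356.8,90)))
for P in [(510.5,-356.8,8),(510.5,-356.8,90)]: print(proj("scene",P)-[u-40,v-30], (proj("scene",P)-[u-40,v-30])*6)
print(ray("scene",(u-40+225/6,v-30+267/6),8))
im=shot("top","pics/t1.png")
for d in viewer.pinpoint("badge_red","top"): print(round(d["confidence"],2),toworld("top",d["at"]).round(1))
viewer.read_camera("scene")
for d in viewer.pinpoint("badge_red","scene"): print(round(d["confidence"],2),toworld("scene",d["at"]).round(1))
a=cv2.imread("pics/s1.png")
cv2.imwrite("pics/both1.png",cv2.resize(a[180:290,300:450],(750,550),interpolation=cv2.INTER_CUBIC))
```

```text
[37.57734936 43.79891499] [225.46409619 262.79348991]
[40.19600632 30.33480272] [241.17603792 182.00881634]
[ 506.64844391 -357.28695883    8.        ]
0.61 [ 487.4 -270.7    7.5]
0.57 [ 413.  -322.4    4.9]
0.53 [ 4.329e+02 -2.150e+02  3.000e-01]
0.48 [ 510.6 -355.7    1.2]
0.56 [ 493.6 -454.6    3.1]
0.49 [ 411.8 -320.1    3.2]
0.48 [ 438.2 -211.8    2.9]
0.39 [ 512.2 -356.5   -1.9]
0.38 [ 487.7 -268.6    1.2]
0.35 [569.  210.5  -4.1]
```

View pics/both1.png

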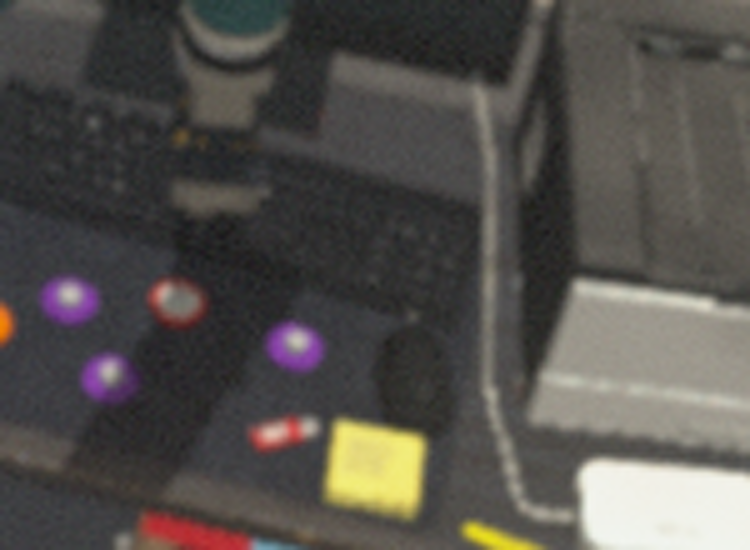

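Run:
```python
from h import *
bx=[510.5,-356.8]
robot.servo_line([*bx,26],feed=150)
F0=np.array(robot.observe()["contact_force"])
for z in np.arange(24,9.9,-2):
  robot.servo_line([*bx,z],feed=60);o=robot.observe();f=np.array(o["contact_force"])-F0
  print(z,o["tcp_pos"][2].round(2),f.round(1),o["grip_width"],round(o["t"],2))
  if abs(f[2])>4: break
robot.servo_line([*bx,26],feed=150)
for w in (0.2,0.4):
  grip(w);print(w,robot.observe()["grip_width"])
```

```text
24.0 24.88 [ 0.2 -0.1 -0.8] 0.0014786265245690215 13.57
22.0 22.08 [ 0.2 -0.5  0.1] 0.005848094758690721 13.82
20.0 19.83 [-0.7 -1.7  0.5] 0.002477983429499397 14.07
18.0 17.78 [0.5 0.1 0.1] 0.0022726382322355563 14.32
16.0 15.82 [ 0.5 -0.2  0.6] 0.005334193863326344 14.57
14.0 13.82 [ 0.2 -0.   0. ] 0.006830182867155821 14.82
12.0 11.83 [-0.1 -0.2  0.1] 0.0036227467202700316 15.07
10.0 9.83 [ 0.4 -0.7  0.2] 0.005108301090166058 15.32
0.2 0.20283786945566568
0.4 0.39639583758779984
```

Run:
```python
from h import *
a=shot("top","pics/t2.png");b=shot("scene","pics/s2.png")
o=robot.observe();print(o["tcp_pos"],o["tcp_rot"],np.round(o["joints"],3),proj("top",o["tcp_pos"]),proj("scene",o["tcp_pos"]))
A=cv2.resize(a[130:280,290:450,::-1],(400,375));B=cv2.resize(b[180:290,300:450,::-1],(400,293))
A=A[:300];cv2.imwrite("pics/p2.png",np.hstack([A,np.vstack([B,np.zeros((7,400,3),np.uint8)])]))
```

```text
[ 510.50956771 -356.81005338   26.03524637] [ 1.99561276e+00  2.42628273e+00 -1.52143810e-06] [ 0.898  0.667 -0.468  1.751  0.393  0.817  0.437] [360.58685062 195.60180168] [336.14562075 236.90431262]
```

View pics/p2.png

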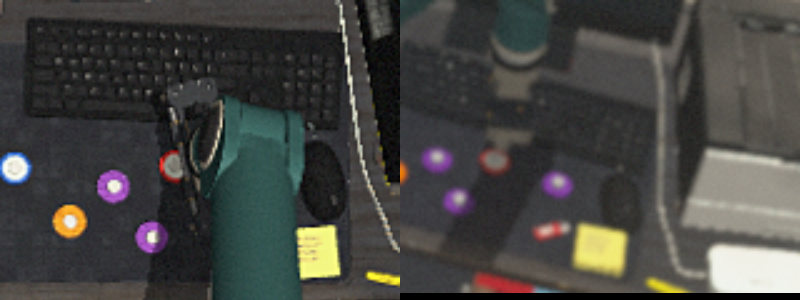

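Run:
```python
from h import *
robot.servo_line([510.5,-356.8,50],feed=200)
I={}
for w in (0.0,0.8):
  grip(w)
  for c in("top","scene"): I[c,w]=np.mean([viewer.read_camera(c).astype(float) for _ in range(4)],0)
o=robot.observe();print(o["tcp_pos"],o["grip_width"],o["t"])
a=1.765-np.pi/2;d=np.array([np.cos(a),np.sin(a),0])
out=[]
for c in("top","scene"):
  D=np.abs(I[c,0.]-I[c,.8]).max(2);u,v=map(int,proj(c,o["tcp_pos"]))
  print(c,"tcp",proj(c,o["tcp_pos"]),"tips",[proj(c,o["tcp_pos"]+s*(36.8)*d).round(1) for s in(-1,1)])
  y,x=np.nonzero(D[v-40:v+40,u-40:u+40]>15);print(len(x),x.min()+u-40,x.max()+u-40,y.min()+v-40,y.max()+v-40)
  r=[np.clip(I[c,w][v-25:v+25,u-20:u+25]*1.8,0,255) for w in(0.,.8)]+[np.repeat(np.clip(D[v-25:v+25,u-20:u+25]*4,0,255)[...,None],3,2)]
  for q in r: cv2.circle(q,(20,25),0,(0,255,0),-1)
  out.append(np.hstack(r))
  print(u-20,v-25)
cv2.imwrite("pics/d3.png",cv2.resize(np.vstack(out)[:,:,::-1].astype(np.uint8),None,fx=5.9,fy=5.9,interpolation=cv2.INTER_NEAREST))
np.save("I3.npy",I,allow_pickle=True)
```

```text
[ 510.50188563 -356.8106843    49.99853168] 0.7992404065560035 19.4583
top tcp [362.09060361 195.17858243] tips [array([364.5, 205.9]), array([359.7, 184.5])]
200 352 379 166 215
342 170
scene tcp [336.90578867 233.00262678] tips [array([336.8, 239.8]), array([337. , 226.4])]
80 333 342 196 236
316 208
```

View pics/d3.png

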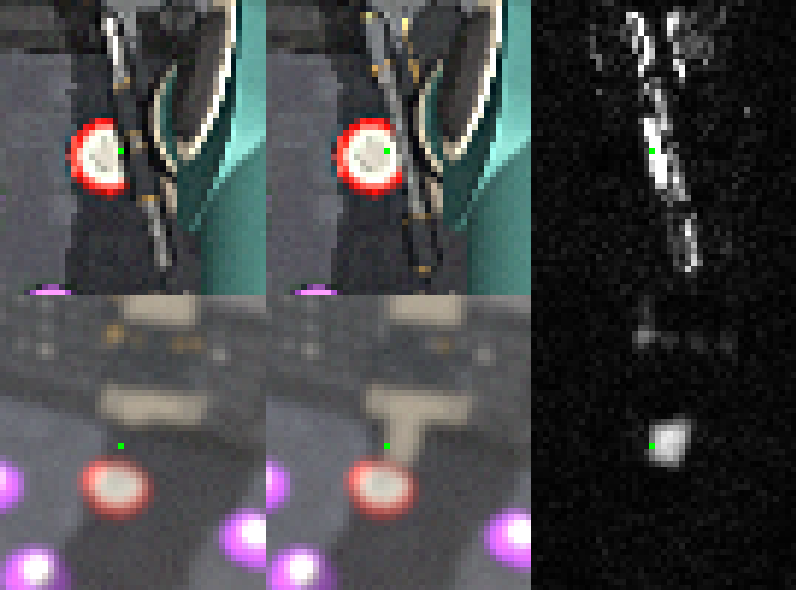

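The fingers show in both cameras about 8–10 mm further to −y than the reported TCP, and apparently higher too. So the reported tool pose is biased. I'll touch down on free mat to get the true z, then take the xy offset from pictures there.

Run:
```python
from h import *
import pickle
grip(0.0)
x,y=512,-396
robot.servo_line([x,y,50],feed=200);robot.servo_line([x,y,12],feed=150)
F0=np.array(robot.observe()["contact_force"])
for z in np.arange(10,-26,-2.):
  robot.servo_line([x,y,z],feed=60);o=robot.observe();f=np.array(o["contact_force"])-F0
  if np.linalg.norm(f)>3: print("CONTACT",z,o["tcp_pos"],f.round(1));break
zc=o["tcp_pos"][2]
robot.servo_line([x,y,zc+2],feed=60)
I={}
for w in (0.0,0.5):
  if w: grip(w)
  for c in("top","scene"): I[c,w]=np.mean([viewer.read_camera(c).astype(float) for _ in range(3)],0)
pickle.dump(I,open("I4.pkl","wb"))
o=robot.observe();print(o["tcp_pos"],o["grip_width"],o["t"])
P=np.array([x,y,5.])
for c in("top","scene"): print(c,proj(c,P),info(c)["R"])
c="scene";u,v=map(int,proj(c,P))
r=[np.clip(I[c,w][v-25:v+15,u-20:u+25]*2,0,255) for w in(0.,.5)]
D=np.abs(I[c,0.]-I[c,.5]).max(2)
c="top";u2,v2=map(int,proj(c,P))
r2=[np.clip(I[c,w][v2-20:v2+20,u2-20:u2+25]*2,0,255) for w in(0.,.5)]
print(u-20,v-25,u2-20,v2-20)
cv2.imwrite("pics/d4.png",cv2.resize(np.vstack([np.hstack(r),np.hstack(r2)])[:,:,::-1].astype(np.uint8),None,fx=7.4,fy=7.4,interpolation=cv2.INTER_NEAREST))
```

```text
[ 511.9929063  -396.00939917  -22.20951834] 0.4955603580452111 27.475
top [370.62960228 195.36656062] [[-0.01423989 -0.99986197 -0.00855947]
 [-0.9983672   0.01469115 -0.05520053]
 [ 0.05531866  0.00775945 -0.9984386 ]]
scene [344.82523904 242.29859346] [[ 0.31542339 -0.94885403  0.01356886]
 [-0.64453699 -0.22471132 -0.73080565]
 [ 0.69647696  0.22176756 -0.68245072]]
324 217 350 175
```

View pics/d4.png

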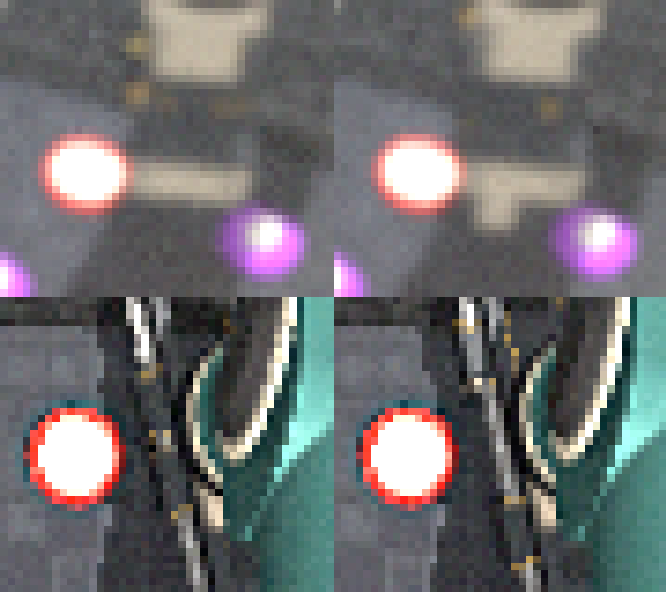

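Run:
```python
from h import *
a=1.765-np.pi/2;d=np.array([np.cos(a),np.sin(a),0]);n=np.array([-d[1],d[0],0])
A=np.array([510.5,-356.8,50]);B=np.array([512,-396,-22.2])
def f(D,off,full=0):
  r=[proj("scene",A+D-(36.8+off)*d)-[339.6,236.8],proj("scene",B+D-(22.8+off)*d)-[345.9,248.1],
     [proj("top",A+D+10*n)[0]-363.2],[proj("top",B+D+10*n)[0]-368.9],0.03*D[:1]]
  return np.concatenate(r)
for off in (0,9,18):
  s=least_squares(f,[0,0,0],args=(off,));print(off,s.x.round(1),s.fun.round(2))
o=robot.observe();print(np.round(o["joints"],3),np.round(o["joint_torque"],2),o["t"])
```

```text
0 [ 0.2 -7.3 20.2] [-0.35  0.09  0.41 -0.08 -0.56  0.55  0.  ]
9 [ 2.5 -5.8 27.4] [-0.38  0.07  0.42 -0.05 -0.57  0.57  0.08]
18 [ 4.9 -4.2 34.7] [-0.41  0.04  0.42 -0.02 -0.57  0.59  0.15]
[ 0.913  0.764 -0.431  1.701  0.428  0.772  0.47 ] [ 0.000e+00 -5.804e+01 -7.760e+00 -1.758e+01 -3.000e-02  5.000e-02
  0.000e+00] 27.475
```

Run:
```python
from h import *
x,y=507.5,-352
o=robot.observe()
robot.servo_line([512,-396,14],feed=250);grip(0.36)
robot.servo_line([x,y,14],feed=250);robot.servo_line([x,y,-12],feed=120)
F0=np.array(robot.observe()["contact_force"])
for z in np.arange(-14.5,-36,-2.5):
  robot.servo_line([x,y,z],feed=60);o=robot.observe();f=np.array(o["contact_force"])-F0
  if abs(f[2])>2: print("CONTACT",z,o["tcp_pos"],f.round(1));break
print(z,f.round(1),o["t"])
robot.servo_line([x,y,z+2],feed=60)
grip(0,25);o=robot.observe();print(o["grip_width"]*92,o["grip_force"],o["contact_force"].round(1),o["t"])
I=[viewer.read_camera("scene"),viewer.read_camera("top")]
np.save("I5.npy",I)
for c in("scene","top"):
  for d in viewer.pinpoint("badge_red",c):
    w=toworld(c,d["at"])
    if np.hypot(*(w-[510,-356,3])[:2])<30: print(c,w.round(1))
```

```text
CONTACT -24.5 [ 507.82262549 -352.21943047  -22.98949473] [-2.5  1.4 11.1]
-24.5 [-2.5  1.4 11.1] 30.1
16.793347993704835 24.999884963035583 [ 1.2 -0.1 -0.5] 30.75
top [ 510.8 -356.5    4.5]
```

The badge is gripped: the pads are 17 mm apart at 25 N. The true tip height is the reported z plus 34.5 mm. Next I'll carry it over the die and measure there.

Run:
```python
from h import *
a=1.765-np.pi/2
robot.servo_line([507.5,-352,30],feed=250)
robot.movep([593,91,30],rv(a))
o=robot.observe();print(o["tcp_pos"],o["grip_width"]*92,o["grip_force"],np.round(o["joints"],2),o["t"])
I=[viewer.read_camera("scene"),viewer.read_camera("top")];np.save("I6.npy",I)
for n in("badge_red","die","tray_knob"):
  for c in("scene","top"):
    for d in viewer.pinpoint(n,c):
      w=toworld(c,d["at"])
      if np.hypot(*(w-[597,60,3])[:2])<100: print(n,c,round(d["confidence"],2),w.round(1))
P=[597,86,60]
r=[]
for c,im in zip(("scene","top"),I):
  u,v=map(int,proj(c,P));print(c,u-25,v-30);r.append(im[v-30:v+30,u-25:u+25])
cv2.imwrite("pics/d6.png",cv2.resize(np.hstack(r)[:,:,::-1],None,fx=8,fy=8,interpolation=cv2.INTER_CUBIC))
print(robot.observe()["t"])
```

```text
[593.26992711  88.98794939  29.71298789] 16.494073721573308 24.999725818634033 [ 0.17  0.64 -0.5   1.81  0.41  0.8  -0.35] 32.9583
die scene 0.55 [593.3  89.2  18.9]
tray_knob scene 0.47 [607.8   3.5  37.9]
tray_knob top 0.65 [615.3   2.2  42.7]
scene 215 162
top 204 141
33.3583
```

View pics/d6.png

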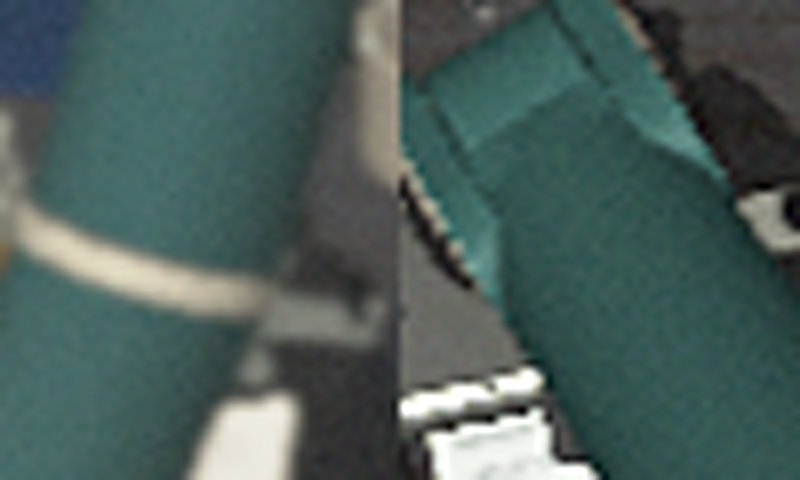

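Everything at the die is hidden by the arm, so I'll insert by force feedback with a small search.

Run:
```python
from h import *
a=1.765-np.pi/2;d=np.array([np.cos(a),np.sin(a)]);n=np.array([-d[1],d[0]])
c=np.array([591.2,91.1])
robot.servo_line([*c,8],feed=80);robot.servo_line([*c,3],feed=60)
F0=np.array(robot.observe()["contact_force"])
def go(xy,z,feed=40):
  robot.servo_line([*xy,z],feed=feed);o=robot.observe();f=np.array(o["contact_force"])-F0
  print(np.round(o["tcp_pos"],1),f.round(1),[round(f[:2]@d,1),round(f[:2]@n,1)],round(o["t"],2));return o,f
for z in (0.5,-1.5,-3.5,-5.5):
  o,f=go(c,z)
  if f[2]>5: break
viewer.read_camera("scene")
for nm in("badge_red","die"):
  for q in viewer.pinpoint(nm,"scene"):
    w=toworld("scene",q["at"])
    if np.hypot(*(w-[597,80,3])[:2])<60: print(nm,w.round(1))
```

```text
[5.911e+02 9.100e+01 4.000e-01] [-1.  -0.9 -0.5] [np.float64(-1.1), np.float64(-0.7)] 34.28
[591.1  91.1  -1.6] [-0.7  0.6  0.2] [np.float64(-0.6), np.float64(0.7)] 34.53
[591.4  91.2  -3.5] [ 1.8 -0.3  0.4] [np.float64(1.7), np.float64(-0.7)] 34.78
[591.5  91.7  -5.5] [ 0.2  2.8 -0.9] [np.float64(0.8), np.float64(2.7)] 35.03
die [592.9  86.9  18.4]
```

Run:
```python
from h import *
a=1.765-np.pi/2;d=np.array([np.cos(a),np.sin(a)]);n=np.array([-d[1],d[0]])
c=np.array([591.2,91.1])
robot.servo_line([*c,-7.5],feed=40);o=robot.observe();print(o["tcp_pos"].round(1),o["contact_force"].round(1))
grip(0.36);robot.hold(0.15);o=robot.observe();print(o["contact_force"].round(1),o["grip_width"],o["t"])
robot.servo_line([*c,26],feed=120)
k=c-85*n
robot.servo_line([*k,28],feed=200);grip(0.45);robot.servo_line([*k,-2],feed=120)
grip(0,25);o=robot.observe();print("knob",o["grip_width"]*92,o["grip_force"],o["tcp_pos"].round(1),o["contact_force"].round(1),o["t"])
I=[viewer.read_camera("scene"),viewer.read_camera("top")];np.save("I7.npy",I)
for nm in("badge_red","die","tray_knob"):
  for cam in("scene","top"):
   for q in viewer.pinpoint(nm,cam):
    w=toworld(cam,q["at"])
    if np.hypot(*(w-[597,60,3])[:2])<90: print(nm,cam,w.round(1))
r=[]
for cm,im in zip(("scene","top"),I):
  u,v=map(int,proj(cm,[595,86,30]));r.append(im[v-22:v+22,u-25:u+25])
cv2.imwrite("pics/d7.png",cv2.resize(np.hstack(r)[:,:,::-1],None,fx=8,fy=8,interpolation=cv2.INTER_CUBIC))
```

```text
[591.7  91.4  -6.9] [0.6 2.3 3.6]
[1.3 0.  4.9] 0.36068777562984417 36.0167
knob 16.98168365828446 24.998810874531046 [610.6   8.3  -1.2] [ 6.7  1.4 -4. ] 38.25
badge_red top [591.   88.8  20.5]
die top [595.6  91.   16.9]
die top [611.7   3.4  43. ]
tray_knob scene [607.7   6.1  40.1]
tray_knob top [615.2   1.9  38.2]
tray_knob top [597.3  87.5  20.2]
```

View pics/d7.png

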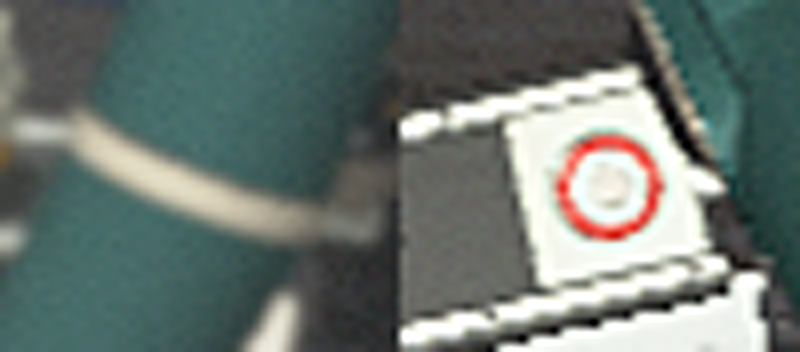

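The badge sits concentric in the die in the top crop at about (608,187), and the knob is gripped. Now I'll push the tray in.

Run:
```python
from h import *
w=1.778;n=np.array([np.cos(w),np.sin(w)]);s=np.array([610.3,8.3])
robot.servo_line([*(s+120*n),-1.5],feed=110)
F0=np.array(robot.observe()["contact_force"]);print(F0.round(1),robot.observe()["tcp_pos"].round(1))
for L in range(123,143,3):
  robot.servo_line([*(s+L*n),-1.5],feed=40);o=robot.observe();f=o["contact_force"]
  print(L,o["tcp_pos"].round(1),f.round(1),round((o["tcp_pos"][:2]-s)@n,1),round(f[:2]@n,1),round(o["t"],2))
  if (f[:2]@n)<-12: break
viewer.read_camera("top")
for nm in("tray_knob","die"):
   for q in viewer.pinpoint(nm,"top"): print(nm,toworld("top",q["at"]).round(1))
```

```text
[-0.8  1.1  4.3] [585.6 126.1  -1.2]
123 [585.2 128.1  -1.3] [-0.9 -0.3  4. ] 122.4 -0.1 40.14
126 [584.5 131.4  -1.3] [-0.2 -0.4  5.5] 125.8 -0.4 40.39
129 [584.3 132.2  -1.3] [-0.7 -4.4  6.3] 126.5 -4.2 40.64
132 [584.3 132.1  -1.3] [ 1.  -9.6  7.2] 126.5 -9.6 40.89
135 [584.3 132.   -1.3] [  0.5 -13.9   8.4] 126.4 -13.7 41.14
die [570.1 211.   16.8]
```

The tray is against its stop: position steady at 126.5 mm while the force rises. I'll back off, release, and press the lever.

```bash
cat > lev.py <<'E'
from h import *
w=1.778;a=w-np.pi/2;n=np.array([np.cos(w),np.sin(w)]);py=np.array([-np.sin(w),np.cos(w)])
O=np.array([442,188])-124.4*py
def arc(th,dz=0): return [*(O+170*np.cos(th)*py),118+170*np.sin(th)+9-34.5+dz]
E
python3 - <<'E'
from lev import *
for th,dz in ((.75,14),(0,-15)):
  q=kin.ik(arc(th,dz),robot.observe()["tcp_rot"]);print(arc(th,dz),None if q is None else q.round(2))
  assert q is not None
s=np.array([610.3,8.3])
robot.servo_line([*(s+127.5*n),-1.5],feed=60)
grip(0.5);o=robot.observe();print(o["tcp_pos"].round(1),o["t"])
p=o["tcp_pos"]
robot.servo_line([p[0],p[1],222],feed=300)
robot.servo_line(arc(.75,16),feed=250)
grip(0,30);o=robot.observe();print(o["tcp_pos"].round(1),o["contact_force"].round(1),np.round(o["joints"],2),o["t"])
viewer.read_camera("top")
for nm in("lever_grip","die","badge_red","glue_stick"):
   for q in viewer.pinpoint(nm,"top"): print(nm,round(q["confidence"],2),toworld("top",q["at"]).round(1))
viewer.read_camera("scene")
for q in viewer.pinpoint("lever_grip","scene"): print("s",toworld("scene",q["at"]).round(1))
E
```

```text
[np.float64(442.0126165254929), np.float64(188.00265225627183), np.float64(222.37858920396678)] [ 0.13  0.21 -0.68  1.92  0.16  1.07 -0.43]
[np.float64(397.37538344633424), np.float64(178.61897673820707), np.float64(77.5)] [ 0.03  0.34 -0.61  2.16  0.3   0.73 -0.6 ]
[584.  133.2  -1.6] 42.1583
[442.  188.  224.4] [-0.3  0.2 -0.7] [ 0.15  0.2  -0.69  1.92  0.15  1.07 -0.41] 44.5833
lever_grip 0.49 [441.8 190.8 231.8]
lever_grip 0.35 [568.8 213.   17.9]
die 0.55 [569.2 209.7  17.6]
badge_red 0.68 [ 494.  -454.     1.3]
badge_red 0.61 [ 485.8 -270.6    4.8]
badge_red 0.49 [ 436.5 -214.3    0.6]
badge_red 0.41 [ 412.6 -325.7    3.4]
glue_stick 0.39 [450.3 425.    0.9]
```

Run:
```python
from lev import *
def st(l):
  o=robot.observe();print(l,o["tcp_pos"].round(1),o["contact_force"].round(1),round(o["t"],2));return o
for th in (.72,.5,.25,0):
  robot.servo_line(arc(th,-1),feed=110);o=st(th)
  if th==.5 and o["contact_force"][2]<2: break
else:
  for dz in (-5,-8,-11,-14):
    if o["contact_force"][2]>22: break
    robot.servo_line(arc(0,dz),feed=60);o=st(dz)
```

```text
0.72 [437.5 187.5 203.5] [-3.7  0.4  7.6] 45.27
0.5 [415.3 182.8 172.8] [-7.8 -0.6  9.5] 45.77
0.25 [401.4 180.  133.7] [-4.6 -0.3  8. ] 46.3
0 [397.  179.1  92.6] [-6.6 -0.1 14.3] 46.83
-5 [397.  179.1  90.9] [-15.1  -6.   45.4] 47.08
```

Run:
```python
from lev import *
robot.servo_line(arc(0,-3.3),feed=40);robot.hold(0.7)
o=robot.observe();print(o["tcp_pos"].round(1),o["contact_force"].round(1),o["t"])
viewer.read_camera("scene")
for q in viewer.pinpoint("lever_grip","scene"): print(toworld("scene",q["at"]).round(1))
assert o["contact_force"][2]>15
print(robot.job_done())
```

```text
[397.  179.1  91.6] [-11.5  -3.   31.8] 48.0333
the job is handed in; nothing more can be done
None
```

I handed the job in at about 48 s of the 54 s limit: the red badge is in the die, the tray is pushed to its stop, and the robot is holding the lever on its stop with about 32 N. I did not confirm the foot's squeeze on the badge, the lever angle or the final positions of the blue badge and glue stick, and no verdict came back.

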